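Take the switch module off its mounting rail and hold it up

ROBOT

A 6-joint arm with a two-finger parallel gripper is mounted at the origin on the work surface. World frame = base frame: x ahead of the robot, y to its left, z up, the work surface at z = 0. Lengths are in m, angles in rad, forces in N, time in s.
With the tool pointing down it reaches from about 0.25 to 0.725 m from the base axis. Payload 4 kg.
Tool frame: the origin (TCP) lies on the centre line of the jaws, within the pads' length; the fingertips stand ahead of it and the grasp point (between the pads) lies 11 mm behind it (bot.tip_extent is the z of the fingertips in the tool frame, in m); z points along the fingers, y is the direction in which the jaws open and shut (so a half turn about z gives the same grasp; the last joint's range is limited). The gripper opens to 85 mm and grips with 20 to 120 N. Pads are 22 mm wide; open, the fingers measure 114 mm over their backs; the gripper's body (76 mm by 85 mm) begins 54 mm behind the grasp point. The pads swing forward as they close: fully open they stand 13 mm farther back than shut.
Start: joints at [1.247, 0.241, 0.005, 1.335, 0, 1.571], TCP at [0.159, 0.474, 0.239] pointing down, gripper open.
Joint ranges: [-2.72, 2.72], [-1.05, 1.87], [-1.09, 1.28], [-1.99, 2.15], [-1.42, 1.44], [-3.14, 3.14]. Speed limits (rad/s): [2.79, 2.79, 3.14, 3.14, 3.14, 3.14].

INTERFACE

Orientations are given as a unit quaternion [x, y, z, w].
In Python, from workcell import bot gives the robot as it stands.
- The arm moves only by the shell command python3 -m jog 'ROWS'. ROWS is JSON, a list that holds one entry, the list of rows, each a list of 7 numbers: the shift along the world's x, y, z in m, then the turn, a rotation vector about the world's x, y, z in degrees, then the closure in counts, from 0 (fully open) to 255 (shut). In form: [[[tx, ty, tz, ax, ay, az, fingers], ...]]. A call has 1 to 10 rows; each row is the pose to reach, as a shift and turn from the pose commanded when the call began; what a row does not reach only later rows make up. A row lasts 1/12 s, in which the tool goes at most 41.7 mm and 7.16 degrees, less where a joint would pass 70% of its speed; a pose out of reach is approached as far as the arm can. A call with a gripper value outside its range is refused whole. The fingers move at their own pace and stop on an object; the grip force is fixed at half the most. Time passes only in rows, so rows that repeat a pose let the fingers close. It gives the time, the measured TCP pose, the force and the opening at its end, in the units of the state.
- bot.get_obs(): the state, without advancing time (a new reading comes with each control period).
- bot.camera(name): name is "scene" or "top" or "wrist"; returns the picture (384x512x3 uint8, blue, green, red); there is no depth.
- bot.camera_model(name): a dict with "K" (3x3 intrinsics, pixels), "k1" (the pictures are not rectified: a ray, as slopes to the right and down, at radius r is drawn at 1 + k1 r^2 times it, then the intrinsics apply), "T" (4x4, takes a point from camera to world coordinates). Camera axes: x right, y down, z forward; pixel columns grow to the right and rows downward; lengths in m; the calibration is good to about 2 mm. A picture is of the moment at which its call begins: read the wrist's pose just before it. camera_model takes no time and is no camera call; for the wrist camera it gives the pose at the moment of the call.
- bot.job_done(): hands the job in, once; it reports no verdict.
The state is a dict: "clock": time; "joint_pos": joint angles; "joint_vel": joint speeds; "tau": joint torques, N m; "eef_pos": TCP position; "tool_rot": TCP orientation; "ft_force": force on the tool from outside, world axes, zero at the start; "ft_torque": the same for the moment, N m; "grip_width": finger opening in m.
Only numpy, scipy, OpenCV 4.12 (cv2) and the standard library are available. Lean on these libraries where they do the work, as an engineer would, in place of code of your own. Each camera call takes 0.05 s, during which the arm holds its last target. There are 200 camera calls.

TASK

Take the switch module (the one with the turning handle on top, not the socket) off the training board: slide it along its rail until it meets the end stop, where the rail's lips are cut away, then lift it out and hold it steady and level above the board, at least 10 cm higher than where it sat. Finish like that, with the module still in the gripper and clear of everything else; leave the socket module and the other things on the bench and board where they are.

Things in the scene. Friction and masses are not known exactly. Their poses are not given: they have to be found in the camera images.
- switch: White box module with a fixed grey turning handle on top (65 to 80 mm above origin). Origin: centre of the foot's underside; z up, y along the rail, x across. Heights above origin: foot 48 (x) x 56 (y) 0-8 mm, neck 24 x 50 8-17 mm, housing 44 x 60 17-65 mm: grip it across x, e.g. at 48 mm. 0.3 to 0.6 kg (unknown). Slides in its rail with a few N; 2 mm play sideways and up.
- socket: The socket module, to be left alone: same foot, neck and housing (and origin) as the switch module, but a flat top with a round outlet. It stands in the other rail; the two may be either way round.
- board: Fixed wooden board 240 (x) x 400 (y) x 18 mm. Origin: centre of its underside, z up, y along its two rails towards their end stops. Rails 60 mm wide at x = -58 (nearer the robot) and +58 mm, y = -145 to 162; rail floor at z = 21 mm, side walls to 31, lips 31 to 35 with a 30 mm gap between. Terminal strip between the rails, 20 mm wide, to z = 30.
- stop_near (a point): Where a module's origin lies when fully against the end stop of the nearer rail (board x -58, y 120, z 21 mm). Stop: grey block across the rail, face at board y = 150, top at z = 58 mm. The lips end at y = 86; from there to the stop the rail is open above. A module lifts out only within 6 mm of the stop; elsewhere its foot catches under the lips.
- stop_far (a point): The same for the farther rail (board x 58, y 120, z 21 mm); same stop, lips and opening.
- cover: Loose white switch cover 46 x 46 x 17 mm on the board, at the end away from the stops. Origin under its centre.
- lampholder: Loose white ceramic lampholder, 38 mm diameter, 34 mm high, on the board, at the end away from the stops. Origin under its centre.
- cup: Paper cup on the bench, 76 mm across the rim, 95 mm high, left of the board. Origin under its centre.
- screwdriver: Screwdriver lying on the bench, right of the board, along its own x.
- pliers: Pliers with blue handles lying on the bench, left of the board, about 150 mm long along their own x.
There are look-alikes about, which are no part of the job. What is meant by the cup is not pink or red, and is the smaller of those in its own colour.

How it is judged:
On the way:
1. the switch module, still in its rail, has been slid to within 6 mm of the end stop (y of switch in the frame of board above 0.114 m and z of switch in the frame of board below 0.028 m), for 0.1 s.
At the end, for the whole second after the job is handed in: The switch module is held in the fingers 95 mm or more higher than it sat, within 0.2 m of the board's centre in plan, within 0.1 rad of level, slower than 20 mm/s and 0.1 rad/s, touching neither board nor loose things; socket module and other loose things within 30 mm of their starts (horizontal distance between switch and board below 0.2 m and z of switch in the frame of board above 0.116 m and angle between switch's own z axis and vertical below 0.1 rad and linear speed of switch below 0.02 m/s and angular speed of switch below 0.1 rad/s and contact force between switch and the fingers above 1 N and contact force between switch and board below 0.1 N and contact force between switch and socket below 0.1 N and contact force between switch and cover below 0.1 N and contact force between switch and lampholder below 0.1 N and contact force between switch and cup below 0.1 N and contact force between switch and screwdriver below 0.1 N and contact force between switch and pliers below 0.1 N and distance of each of socket, cover, lampholder, cup, screwdriver, pliers from where it was at the start of the episode below 0.03 m); the arm keeps its last pose, push and grip.
It fails at once if the switch module is tipped by more than 30 degrees (angle between switch's own z axis and vertical above 0.52 rad).
It fails at once if the socket module or another loose thing is shifted by more than 30 mm (distance of any of socket, cover, lampholder, cup, screwdriver, pliers from where it was at the start of the episode above 0.03 m).
It also fails if it takes over 42 s, if anything falls off the work surface, if the arm or the gripper's body presses on something with over 40 N, if the wrist force passes 120 N, or if a joint passes its speed limit or range.

## Working session

There is one attempt and no reset: what is moved stays moved. The work goes in short steps, Python scripts to look and compute and a shell command to move; the robot and the scene stay as the last step left them, time stands still between calls to the robot, and variables do not carry over. Pictures are saved under pics/ and viewed, about 8 in all and at most 12, crops included, and the job is handed in when it is done.

```bash
mkdir -p pics
cat > h.py <<'E'
import numpy as np, cv2
from workcell import bot
def pix2z(m,u,v,z):
    K=np.array(m["K"]);T=np.array(m["T"])
    d=np.array([(u-K[0,2])/K[0,0],(v-K[1,2])/K[1,1]]);s=d.copy()
    for _ in range(20): s=d/(1+m["k1"]*(s@s))
    r=T[:3,:3]@np.array([s[0],s[1],1]);o=T[:3,3]
    return o+r*(z-o[2])/r[2]
def proj(m,p):
    K=np.array(m["K"]);T=np.array(m["T"])
    c=T[:3,:3].T@(np.array(p)-T[:3,3]);s=c[:2]/c[2];s=s*(1+m["k1"]*(s@s))
    return np.array([K[0,0]*s[0]+K[0,2],K[1,1]*s[1]+K[1,2]])
E
python3 - <<'E'
from h import *
o=bot.get_obs();print(o["clock"],o["eef_pos"],o["tool_rot"],bot.tip_extent)
for n in("top","scene"):
    im=bot.camera(n);cv2.imwrite(f"pics/{n}0.png",im)
    m=bot.camera_model(n);print(n,m)
cv2.imwrite("pics/top0b.png",cv2.resize(cv2.imread("pics/top0.png"),(800,600),interpolation=cv2.INTER_CUBIC))
E
```

```text
0.0 [0.1588943  0.47345603 0.23842156] [ 1.61196134e-01  9.86921852e-01 -1.01897226e-03 -1.62908355e-04] 0.008
top {'K': array([[353.32259309,   0.        , 257.85008374],
       [  0.        , 353.32259309, 195.60862795],
       [  0.        ,   0.        ,   1.        ]]), 'k1': -0.07127650404386138, 'T': array([[ 0.00607433, -0.99200532,  0.12604976,  0.44177558],
       [-0.99969235, -0.00299275,  0.02462231,  0.00692951],
       [-0.02404822, -0.12616055, -0.99171831,  1.05024107],
       [ 0.        ,  0.        ,  0.        ,  1.        ]])}
scene {'K': array([[416.27656767,   0.        , 256.1658262 ],
       [  0.        , 416.27656767, 187.46759693],
       [  0.        ,   0.        ,   1.        ]]), 'k1': -0.08068415731280203, 'T': array([[ 0.49843271,  0.72585571, -0.47402355,  1.01891085],
       [ 0.86685159, -0.41000919,  0.28365611, -0.26247587],
       [ 0.0115394 , -0.55229155, -0.83357116,  0.87949506],
       [ 0.        ,  0.        ,  0.        ,  1.        ]])}
```

View pics/top0b.png

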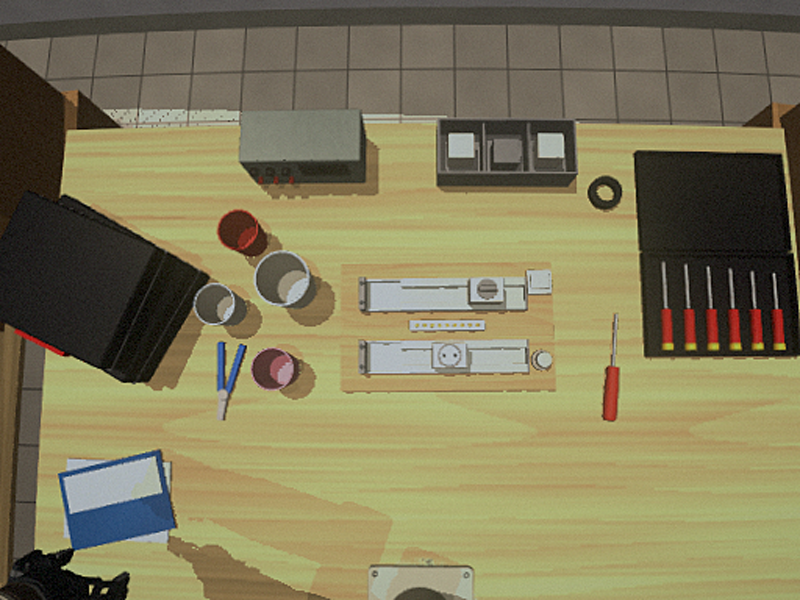

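View pics/scene0.png

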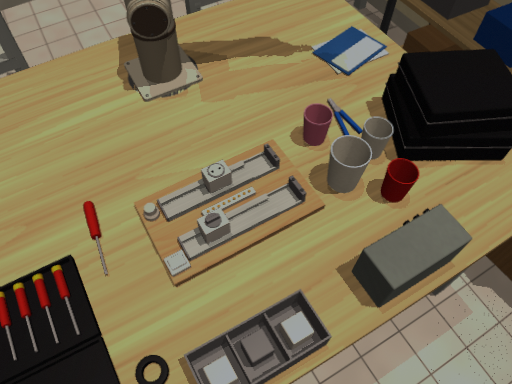

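The top view (800 px wide) shows the board at (448,327) with its end stops on the left (+y). The module with the turning handle is in the far rail at (487,290). The socket, with its round outlet, is in the near rail at (449,355). The cups are pink (275,370), red (240,230), large grey (284,278) and small grey (216,303). The small grey one is the cup meant. I'll enlarge and measure.

Run:
```python
from h import *
m=bot.camera_model("top");im=cv2.imread("pics/top0.png")
c=im[160:260,210:365];cv2.imwrite("pics/crop1.png",cv2.resize(c,None,fx=5,fy=5,interpolation=cv2.INTER_CUBIC))
for p in [(342,264),(553,262),(555,390),(341,390)]: print("corner",pix2z(m,p[0]/1.5625,p[1]/1.5625,.018).round(4))
print("handle",pix2z(m,487/1.5625,288/1.5625,.018+.003+.08).round(4))
```

```text
corner [0.6528 0.1495 0.018 ]
corner [ 0.6575 -0.2527  0.018 ]
corner [ 0.4165 -0.2499  0.018 ]
corner [0.4145 0.1467 0.018 ]
handle [ 0.5938 -0.1155  0.101 ]
```

View pics/crop1.png

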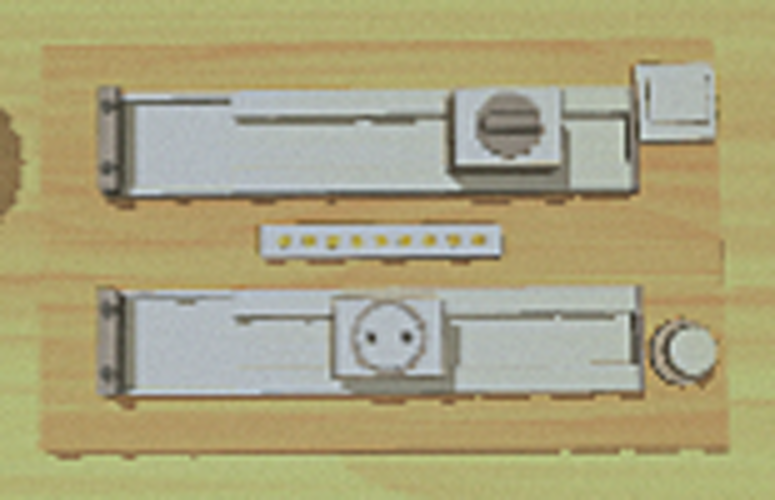

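The enlarged crop confirms the handle module in the far rail at crop (508,125). The socket is at (388,338) and stays where it is. I'll refine the pose from the crop pixels.

```bash
python3 - <<'E'
from h import *
m=bot.camera_model("top")
f=lambda u,v,z:pix2z(m,210+u/5-.4,160+v/5-.4,z).round(4)
print("housing top",[f(*p,.086) for p in((455,91),(560,90),(561,165),(455,165))])
print("handle",f(510,122,.101))
print("stop top L/R corners far",f(102,88,.058),f(102,196,.058),"near",f(102,288,.058),f(102,396,.058))
print("rail end",f(637,192,.035),f(641,394,.035), "socket",f(388,338,.086))
print("corners",[f(*p,.018) for p in((42,43),(714,40),(728,450),(42,450))])
E
python3 -m jog '[[[0.024,-0.033,0,0,0,-7,0],[0.048,-0.065,0,0,0,-14,0],[0.073,-0.098,0,0,0,-21,0],[0.097,-0.131,0,0,0,-28,0],[0.121,-0.164,0,0,0,-35,0],[0.145,-0.196,0,0,0,-42,0],[0.169,-0.229,0,0,0,-49,0],[0.193,-0.262,0,0,0,-56,0],[0.218,-0.295,0,0,0,-63,0],[0.242,-0.327,0,0,0,-71,0]]]'
```

```text
housing top [array([ 0.6143, -0.0871,  0.086 ]), array([ 0.6151, -0.1451,  0.086 ]), array([ 0.5732, -0.1449,  0.086 ]), array([ 0.573 , -0.0867,  0.086 ])]
handle [ 0.5946 -0.1153  0.101 ]
stop top L/R corners far [0.6207 0.1115 0.058 ] [0.5585 0.1105 0.058 ] near [0.5063 0.1097 0.058 ] [0.4458 0.1088 0.058 ]
rail end [ 0.5645 -0.1967  0.035 ] [ 0.4485 -0.1966  0.035 ] socket [ 0.478  -0.0495  0.086 ]
corners [array([0.6552, 0.1521, 0.018 ]), array([ 0.6578, -0.2481,  0.018 ]), array([ 0.4165, -0.2499,  0.018 ]), array([0.4145, 0.1474, 0.018 ])]
clock: 0.93
eef_pos: [0.4017, 0.145, 0.2391]
tool_rot: [0.701, 0.713, -0.0, -0.0]
ft_force: [0.4, 0.7, 0.1]
grip_width: 0.0857
```

```bash
python3 -m jog '[[[0.024,-0.033,0,0,0,0,0],[0.048,-0.065,0,0,0,0,0],[0.072,-0.098,0,0,0,0,0],[0.096,-0.13,0,0,0,0,0],[0.12,-0.163,0,0,0,0,0],[0.144,-0.195,0,0,0,-0.5,0],[0.168,-0.228,0,0,0,-0.5,0],[0.1923,-0.2607,0,0,0,-0.5,0],[0.1923,-0.2607,0,0,0,-0.5,0],[0.1923,-0.2607,0,0,0,-0.5,0]]]'
python3 - <<'E'
from h import *
m=bot.camera_model("wrist");im=bot.camera("wrist");cv2.imwrite("pics/w1.png",im)
np.save("pics/w1.npy",m,allow_pickle=True)
c,s=np.cos(.005),np.sin(.005)
for z in(.086,):
  for a,b in((-1,-1),(-1,1),(1,1),(1,-1)):
    x,y=a*.022,b*.03;p=proj(m,(.594+c*x-s*y,-.1157+s*x+c*y,z));print(p.round(1));cv2.circle(im,tuple(int(round(v)) for v in p),3,(0,0,255),1)
for p in((.594,-.1157,.101),(.593-.03,.1,.058),(.593+.03,.1,.058)): 
  q=proj(m,p);print(q);cv2.circle(im,tuple(int(round(v)) for v in q),3,(255,0,0),1)
cv2.imwrite("pics/w1o.png",im)
E
```

```text
clock: 1.77
eef_pos: [0.5936, -0.1156, 0.237]
tool_rot: [0.703, 0.711, -0.001, -0.001]
ft_force: [-0.3, 0.5, -0.4]
grip_width: 0.0857
[235.3 205. ]
[234.3 149.4]
[277.9 149.6]
[276.2 205.2]
[255.90900881 182.28060507]
[224.00558101 -61.95898018]
[290.79581947 -61.29221179]
```

View pics/w1o.png

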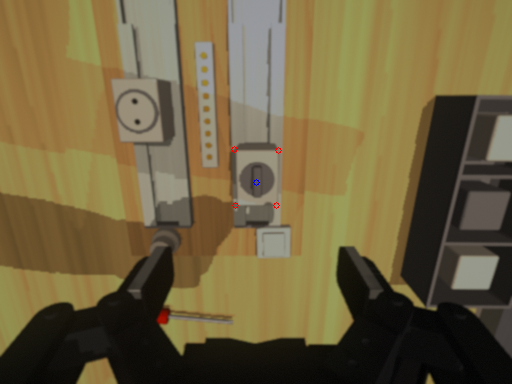

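The wrist view agrees with the estimate. The predicted corners and handle land on the switch module, whose top face spans about (236,150) to (279,205). Next I descend and grip.

```bash
python3 -m jog '[[[0,0,-0.03,0,0,0,0],[0,0,-0.06,0,0,0,0],[0,0,-0.09,0,0,0,0],[0,0,-0.12,0,0,0,0],[0,0,-0.15,0,0,0,0],[0,0,-0.165,0,0,0,0],[0,0,-0.179,0,0,0,0],[0,0,-0.179,0,0,0,0],[0,0,-0.179,0,0,0,0]]]'
python3 -m jog '[[[0,0,0,0,0,0,255],[0,0,0,0,0,0,255],[0,0,0,0,0,0,255],[0,0,0,0,0,0,255],[0,0,0,0,0,0,255],[0,0,0,0,0,0,255],[0,0,0,0,0,0,255],[0,0,0,0,0,0,255],[0,0,0,0,0,0,255],[0,0,0,0,0,0,255]]]'
```

```text
clock: 2.57
eef_pos: [0.5922, -0.1122, 0.0602]
tool_rot: [0.702, 0.713, -0.001, -0.001]
ft_force: [0.3, -0.7, 0.8]
grip_width: 0.0855
clock: 3.4
eef_pos: [0.5948, -0.1138, 0.0621]
tool_rot: [0.702, 0.712, 0.001, 0.001]
ft_force: [0.2, 0.7, 6.5]
grip_width: 0.0435
```

Gripped: the opening is 43.5 mm against the 44 mm housing. I'll slide in steps and watch the force.

```bash
python3 -m jog '[[[0,0.005,0,0,0,0,255],[0,0.012,0,0,0,0,255],[0,0.02,0,0,0,0,255],[0,0.028,0,0,0,0,255],[0,0.036,0,0,0,0,255],[0,0.044,0,0,0,0,255],[0,0.052,0,0,0,0,255],[0,0.06,0,0,0,0,255]]]'
```

```text
clock: 4.07
eef_pos: [0.5948, -0.0557, 0.0621]
tool_rot: [0.703, 0.711, -0.0, 0.003]
ft_force: [0.6, -5.5, 6.2]
grip_width: 0.0432
```

```bash
python3 -m jog '[[[0,0.01,0,0,0,0,255],[0,0.02,0,0,0,0,255],[0,0.03,0,0,0,0,255],[0,0.04,0,0,0,0,255],[0,0.05,0,0,0,0,255],[0,0.06,0,0,0,0,255],[-0.0005,0.07,0,0,0,0,255],[-0.0005,0.08,0,0,0,0,255],[-0.0005,0.09,0,0,0,0,255],[-0.0005,0.1,0,0,0,0,255]]]'
```

```text
clock: 4.9
eef_pos: [0.5943, 0.0445, 0.0621]
tool_rot: [0.703, 0.711, -0.0, 0.003]
ft_force: [-0.1, -4.7, 7.8]
grip_width: 0.0432
```

```bash
python3 -m jog '[[[0,0.004,0,0,0,0,255],[0,0.008,0,0,0,0,255],[0,0.012,0,0,0,0,255],[0,0.016,0,0,0,0,255],[0,0.02,0,0,0,0,255],[0,0.023,0,0,0,0,255],[0,0.023,0,0,0,0,255]]]'
python3 -m jog '[[[0,0.002,0,0,0,0,255],[0,0.004,0,0,0,0,255],[0,0.005,0,0,0,0,255],[0,0.005,0,0,0,0,255]]]'
```

```text
clock: 5.48
eef_pos: [0.5943, 0.068, 0.0621]
tool_rot: [0.703, 0.712, 0.0, 0.002]
ft_force: [0.4, -4.3, 6.7]
grip_width: 0.043
clock: 5.82
eef_pos: [0.5943, 0.0724, 0.0621]
tool_rot: [0.703, 0.711, 0.0, 0.003]
ft_force: [0.4, -4.5, 7.8]
grip_width: 0.0436
```

```bash
python3 -m jog '[[[0,0.002,0,0,0,0,255],[0,0.003,0,0,0,0,255],[0,0.003,0,0,0,0,255]]]'
python3 -m jog '[[[0,0.001,0,0,0,0,255],[0,0.003,0,0,0,0,255],[0,0.003,0,0,0,0,255]]]'
```

```text
clock: 6.07
eef_pos: [0.5943, 0.0746, 0.0621]
tool_rot: [0.703, 0.711, -0.001, 0.003]
ft_force: [0.7, -7.7, 6.9]
grip_width: 0.0435
clock: 6.32
eef_pos: [0.5943, 0.0747, 0.0622]
tool_rot: [0.704, 0.711, -0.003, 0.005]
ft_force: [-0.6, -14.5, 8.4]
grip_width: 0.0437
```

Contact: the y force rose to -14.5 N with no further travel. I'll check visually that this is the stop.

Run:
```python
from h import *
im=bot.camera("scene");c=im[130:260,140:340];cv2.imwrite("pics/s2.png",cv2.resize(c,None,fx=4,fy=4,interpolation=cv2.INTER_CUBIC))
```

```text
(no output)
```

View pics/s2.png

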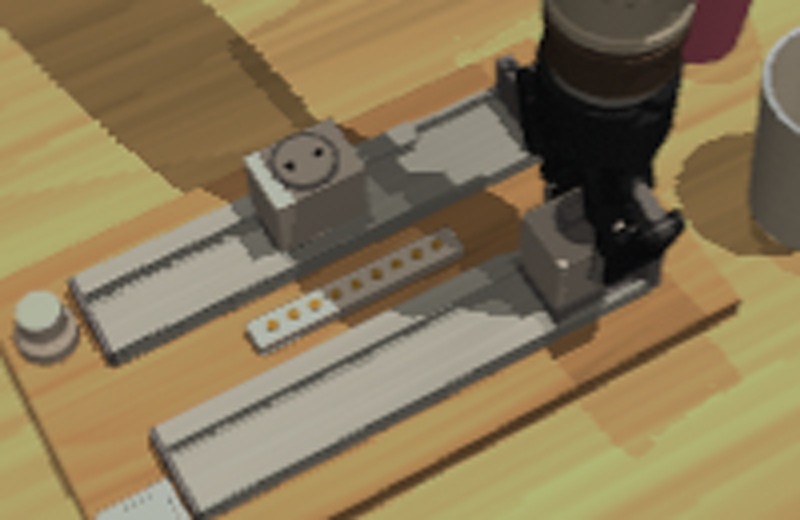

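The module stands against the far stop, at about (590,240) in the crop, and the socket hasn't moved. I'll ease the push and lift slowly.

```bash
python3 -m jog '[[[0,-0.003,0,0,0,0,255],[0,-0.003,0,0,0,0,255],[0,-0.003,0.003,0,0,0,255],[0,-0.003,0.006,0,0,0,255],[0,-0.003,0.009,0,0,0,255],[0,-0.003,0.012,0,0,0,255],[0,-0.003,0.012,0,0,0,255]]]'
```

```text
clock: 6.95
eef_pos: [0.5913, 0.0747, 0.0709]
tool_rot: [0.703, 0.711, -0.003, 0.0]
ft_force: [-0.2, -6.8, -2.5]
grip_width: 0.0433
```

```bash
python3 -m jog '[[[0,-0.0015,0.004,0,0,0,255],[0,-0.0015,0.01,0,0,0,255],[0,-0.0015,0.018,0,0,0,255],[0,-0.0015,0.026,0,0,0,255],[0,-0.004,0.036,0,0,0,255],[0,-0.008,0.048,0,0,0,255],[0,-0.014,0.06,0,0,0,255],[0,-0.02,0.072,0,0,0,255],[0,-0.025,0.084,0,0,0,255],[0,-0.03,0.094,0,0,0,255]]]'
python3 -m jog '[[[0,-0.003,0.01,0,0,0,255],[0,-0.006,0.02,0,0,0,255],[0,-0.008,0.028,0,0,0,255],[0,-0.01,0.034,0,0,0,255],[0,-0.01,0.038,0,0,0,255],[0,-0.01,0.038,0,0,0,255],[0,-0.01,0.038,0,0,0,255],[0,-0.01,0.038,0,0,0,255],[0,-0.01,0.038,0,0,0,255],[0,-0.01,0.038,0,0,0,255]]]'
python3 - <<'E'
from h import *
im=bot.camera("scene");c=im[60:260,130:400];cv2.imwrite("pics/s3.png",cv2.resize(c,None,fx=2.9,fy=2.9,interpolation=cv2.INTER_CUBIC))
print({k:np.round(v,3) for k,v in bot.get_obs().items()})
E
```

```text
clock: 7.78
eef_pos: [0.5934, 0.0474, 0.1687]
tool_rot: [0.702, 0.712, 0.001, 0.001]
ft_force: [-0.3, -0.8, -4.3]
grip_width: 0.0431
clock: 8.62
eef_pos: [0.5925, 0.0374, 0.2036]
tool_rot: [0.702, 0.712, -0.0, -0.0]
ft_force: [1.2, 0.3, -4.5]
grip_width: 0.0432
{'clock': np.float64(8.667), 'joint_pos': array([0.063, 0.445, 0.204, 1.332, 0.   , 1.62 ]), 'joint_vel': array([-0.   , -0.002,  0.002,  0.001,  0.001, -0.   ]), 'tau': array([ 3.0000e-03, -4.9497e+01,  2.6952e+01,  1.4000e-02, -8.0000e-03,
        0.0000e+00]), 'eef_pos': array([0.593, 0.037, 0.204]), 'tool_rot': array([ 0.702,  0.712, -0.   , -0.   ]), 'ft_force': array([ 0.072,  1.183, -5.278]), 'ft_torque': array([-0.033,  0.003, -0.023]), 'grip_width': np.float64(0.043)}
```

View pics/s3.png

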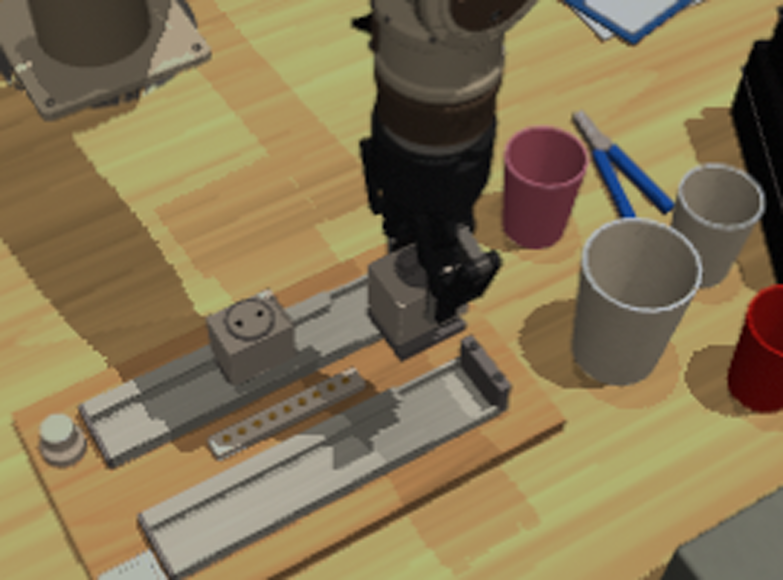

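The module is out of the rail and the socket and other things look unmoved. To check that it's level, I'll overlay a level wireframe.

Run:
```python
from h import *
from scipy.spatial.transform import Rotation as R
im=bot.camera("scene");m=bot.camera_model("scene");S=6;x0,y0=240,130
c=cv2.resize(im[y0:y0+65,x0:x0+70],None,fx=S*1.8,fy=S*1.8,interpolation=cv2.INTER_CUBIC);k=S*1.8
o=np.array([.5925,.0374-.0030,.021+.1415])
def box(hx,hy,z1,z2,col):
    P=[o+[a*hx,b*hy,z] for z in(z1,z2) for a,b in((-1,-1),(-1,1),(1,1),(1,-1))]
    q=[tuple(int(v) for v in ((proj(m,p)-[x0,y0]+.5)*k)) for p in P]
    for i in range(4):
        for a,b in((i,(i+1)%4),(4+i,4+(i+1)%4),(i,i+4)): cv2.line(c,q[a],q[b],col,1)
box(.024,.028,0,.008,(0,255,255));box(.022,.03,.017,.065,(0,0,255))
cv2.imwrite("pics/s4.png",c[:600,:800])
```

```text
(no output)
```

View pics/s4.png

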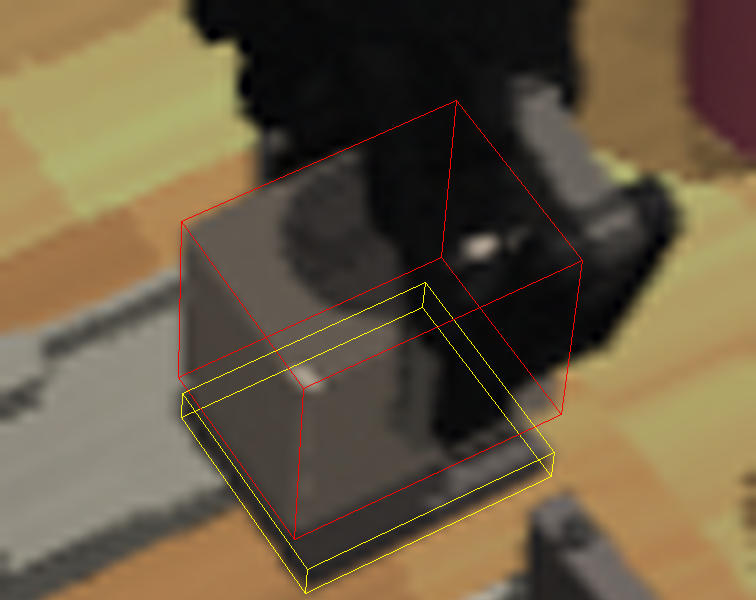

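The level wireframe fits the held module to about a pixel, both at the housing edges and at the foot corners (182,415), (305,590) and (552,475). It's level and clear of the stop, so I'll hand in.

```bash
python3 -c "
from workcell import bot
o=bot.get_obs();print(o['clock'],o['grip_width'],o['eef_pos'],o['ft_force']);bot.job_done()"
```

```text
8.7167 0.043337191518226445 [0.59267227 0.03741236 0.20385266] [-0.44930723  0.21130464 -5.30245368]
the job is handed in; nothing more can be done
```

I took the switch module (far rail) off the board and handed the job in with it held level above the board, at 8.7 s on the clock; no verdict is given.

- **Slide:** I gripped it across x and slid it about 188 mm. At the end it stopped moving and the push rose to about 14 N, and the picture showed it against the stop.
- **Lift:** The gripper rose about 141 mm from where it held the module in the rail.
- **Hold:** The opening read 43 mm on the 44 mm housing, the force showed about 5 N of weight, and the arm was still. A level wireframe matched the picture to about a pixel, and the module was clear of the stop and rail.
- **Other things:** In the last scene picture the socket and the other things in view looked unmoved. I judged that by eye and did not measure it. The screwdriver was out of that crop, and only the cover's edge showed.
- **Disagreement:** The stop came about 3 mm later than I had measured from the top camera, which I put down to calibration and pixel error.

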